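Pack stand flanges hat-up, hat-down in the drying tray and switch on the lamp

TASK

Pack the three loose stand flanges tightly in with the one in the drying tray, each kept the way up it is now: stand one upside-down flange beside the tray's flange with its rim tucked over that one's rim, close up to its hub; lay the hub-up flange squarely rim to rim on top of it; then set the other upside-down flange squarely hub to hub on the flange that was in the tray from the start. Once the flanges are packed, switch the drying lamp on by pressing the red-dotted end of the rocker right down, let go of everything, and leave the other things on the shelf where they are.

Things in the scene. Friction and masses are not known exactly. Their poses are not given: they have to be found in the camera images.
- tray_floor (a point): centre of the inside floor of the fixed shallow steel drying tray: inside 122 mm along its x axis (long) and 72 mm along its y axis, outside 130 x 80 mm; this point is 4 mm above the table, the tray's rim 12 mm above the table.
- flange_tray_center (a point): hat-shaped brass stand flange: rim 62 mm diameter, 6 mm thick; solid hub 32 mm diameter, 30 mm long; 36 mm high in all, about 280 g. Already in the tray, rim down, hub up, nearer the tray's -x end. Point: on its axis, 18 mm above its underside. Its neighbour goes beside it along the tray's +x: axes 47 mm apart is touching, 52 mm a good tight fit.
- flange_up_center (a point): hat-shaped brass stand flange: rim 62 mm diameter, 6 mm thick; solid hub 32 mm diameter, 30 mm long; 36 mm high in all, about 280 g. Lies on the table rim down, hub up: the hub can be gripped from above (it spans 6 to 36 mm above the underside). Point: on its axis, 18 mm above its underside.
- flange_inv1_center (a point): hat-shaped brass stand flange: rim 62 mm diameter, 6 mm thick; solid hub 32 mm diameter, 30 mm long; 36 mm high in all, about 280 g. Stands on the table upside down: on its hub, rim on top (the rim spans 30 to 36 mm above the underside) and can be gripped by the rim. Point: on its axis, 18 mm above its underside; z axis up.
- flange_inv2_center (a point): the same as flange_inv1 in every way, also standing upside down on its hub; the two are interchangeable. Point: on its axis, 18 mm above its underside.
- rocker (a joint): rocker of the ivory switch panel, rad: 0 to 0.05 = off (end with the red dot raised), 0.44 = fully on (that end pressed down). It stays where it is left; about 3 N on the dotted end moves it.
- rocker_on (a point): spot to press: top of the raised, red-dotted end of the rocker, 24 mm from the pivot, about 39 mm above the table; goes down about 10 mm. x axis: from the pivot to that end (tips with the rocker). Rocker 64 x 36 x 10 mm, on a fixed ivory panel 94 x 66 mm, 18 mm high; 4 mm wide cheeks beside its middle are 33 mm high.
- brush_grip (a point): cleaning brush lying flat with a wooden handle; point on its handle. Bystander, to be left where it is.
- microphone_center (a point): satin nickel tube microphone lying on two rubber strips, 170 mm long, 48 mm diameter; centre. Bystander, to be left where it is.
- adaptor_center (a point): red anodized barrel adaptor, upright, 26 mm diameter, 34 mm high; centre. Bystander, to be left where it is.
- gooseneck_center (a point): silver steel gooseneck stub standing on its 32 mm collar, 96 mm high; centre. Bystander, to be left where it is.
- dome_center (a point): smoky glass capsule dome on a steel ring, 48 mm diameter, 50 mm high; centre. Bystander, to be left where it is.
- cleaner_center (a point): amber bottle of cleaner, 48 mm diameter, 110 mm high; half-way up. Bystander, to be left where it is.
Mind the look-alikes: they are no part of the job. Leave any turquoise look-alike of the part that bears flange_inv1_center alone. Of the things that look like the part that bears tray_floor, the largest one is meant.

How it is judged (in metres and radians):
On the way, in this order (a step that is already met when the one before it is completed fails the run):
1. an upside-down flange stands in the tray beside the first one, rims overlapping, released (((x of flange_tray_center in the frame of tray_floor between -0.047 and 0.047 m and y of flange_tray_center in the frame of tray_floor between -0.022 and 0.022 m and z of flange_tray_center in the frame of tray_floor between 0.0155 and 0.0205 m and x of flange_inv1_center in the frame of tray_floor between -0.047 and 0.047 m and y of flange_inv1_center in the frame of tray_floor between -0.022 and 0.022 m and z of flange_inv1_center in the frame of tray_floor between 0.0155 and 0.0205 m and horizontal distance between flange_inv1_center and flange_tray_center below 0.058 m and contact force between the fingers and flange_inv1 below 0.3 N and linear speed of flange_inv1 below 0.02 m/s and angle between each of flange_inv1_center, flange_tray_center's own z axis and vertical below 0.08 rad) or (x of flange_tray_center in the frame of tray_floor between -0.047 and 0.047 m and y of flange_tray_center in the frame of tray_floor between -0.022 and 0.022 m and z of flange_tray_center in the frame of tray_floor between 0.0155 and 0.0205 m and x of flange_inv2_center in the frame of tray_floor between -0.047 and 0.047 m and y of flange_inv2_center in the frame of tray_floor between -0.022 and 0.022 m and z of flange_inv2_center in the frame of tray_floor between 0.0155 and 0.0205 m and horizontal distance between flange_inv2_center and flange_tray_center below 0.058 m and contact force between the fingers and flange_inv2 below 0.3 N and linear speed of flange_inv2 below 0.02 m/s and angle between each of flange_inv2_center, flange_tray_center's own z axis and vertical below 0.08 rad))), for 0.2 s.
2. the hub-up flange lies rim to rim on that one, released ((((x of flange_tray_center in the frame of tray_floor between -0.047 and 0.047 m and y of flange_tray_center in the frame of tray_floor between -0.022 and 0.022 m and z of flange_tray_center in the frame of tray_floor between 0.0155 and 0.0205 m and x of flange_inv1_center in the frame of tray_floor between -0.047 and 0.047 m and y of flange_inv1_center in the frame of tray_floor between -0.022 and 0.022 m and z of flange_inv1_center in the frame of tray_floor between 0.0155 and 0.0205 m and horizontal distance between flange_inv1_center and flange_tray_center below 0.058 m and contact force between the fingers and flange_inv1 below 0.3 N and linear speed of flange_inv1 below 0.02 m/s and angle between each of flange_inv1_center, flange_tray_center's own z axis and vertical below 0.08 rad) and (horizontal distance between flange_up_center and flange_inv1_center below 0.008 m and distance between flange_up_center and flange_inv1_center between 0.0335 and 0.039 m and z of flange_up_center in the frame of tray_floor above 0.05 m and contact force between the fingers and flange_up below 0.3 N and linear speed of flange_up below 0.02 m/s and angle between flange_up_center's own z axis and vertical below 0.08 rad)) or ((x of flange_tray_center in the frame of tray_floor between -0.047 and 0.047 m and y of flange_tray_center in the frame of tray_floor between -0.022 and 0.022 m and z of flange_tray_center in the frame of tray_floor between 0.0155 and 0.0205 m and x of flange_inv2_center in the frame of tray_floor between -0.047 and 0.047 m and y of flange_inv2_center in the frame of tray_floor between -0.022 and 0.022 m and z of flange_inv2_center in the frame of tray_floor between 0.0155 and 0.0205 m and horizontal distance between flange_inv2_center and flange_tray_center below 0.058 m and contact force between the fingers and flange_inv2 below 0.3 N and linear speed of flange_inv2 below 0.02 m/s and angle between each of flange_inv2_center, flange_tray_center's own z axis and vertical below 0.08 rad) and (horizontal distance between flange_up_center and flange_inv2_center below 0.008 m and distance between flange_up_center and flange_inv2_center between 0.0335 and 0.039 m and z of flange_up_center in the frame of tray_floor above 0.05 m and contact force between the fingers and flange_up below 0.3 N and linear speed of flange_up below 0.02 m/s and angle between flange_up_center's own z axis and vertical below 0.08 rad)))), for 0.2 s.
3. the other upside-down flange stands hub to hub on the tray's first flange, released ((((x of flange_tray_center in the frame of tray_floor between -0.047 and 0.047 m and y of flange_tray_center in the frame of tray_floor between -0.022 and 0.022 m and z of flange_tray_center in the frame of tray_floor between 0.0155 and 0.0205 m and x of flange_inv1_center in the frame of tray_floor between -0.047 and 0.047 m and y of flange_inv1_center in the frame of tray_floor between -0.022 and 0.022 m and z of flange_inv1_center in the frame of tray_floor between 0.0155 and 0.0205 m and horizontal distance between flange_inv1_center and flange_tray_center below 0.058 m and contact force between the fingers and flange_inv1 below 0.3 N and linear speed of flange_inv1 below 0.02 m/s and angle between each of flange_inv1_center, flange_tray_center's own z axis and vertical below 0.08 rad) and (horizontal distance between flange_up_center and flange_inv1_center below 0.008 m and distance between flange_up_center and flange_inv1_center between 0.0335 and 0.039 m and z of flange_up_center in the frame of tray_floor above 0.05 m and contact force between the fingers and flange_up below 0.3 N and linear speed of flange_up below 0.02 m/s and angle between flange_up_center's own z axis and vertical below 0.08 rad) and (horizontal distance between flange_inv2_center and flange_tray_center below 0.008 m and distance between flange_inv2_center and flange_tray_center between 0.0335 and 0.039 m and z of flange_inv2_center in the frame of tray_floor above 0.05 m and contact force between the fingers and flange_inv2 below 0.3 N and linear speed of flange_inv2 below 0.02 m/s and angle between flange_inv2_center's own z axis and vertical below 0.08 rad)) or ((x of flange_tray_center in the frame of tray_floor between -0.047 and 0.047 m and y of flange_tray_center in the frame of tray_floor between -0.022 and 0.022 m and z of flange_tray_center in the frame of tray_floor between 0.0155 and 0.0205 m and x of flange_inv2_center in the frame of tray_floor between -0.047 and 0.047 m and y of flange_inv2_center in the frame of tray_floor between -0.022 and 0.022 m and z of flange_inv2_center in the frame of tray_floor between 0.0155 and 0.0205 m and horizontal distance between flange_inv2_center and flange_tray_center below 0.058 m and contact force between the fingers and flange_inv2 below 0.3 N and linear speed of flange_inv2 below 0.02 m/s and angle between each of flange_inv2_center, flange_tray_center's own z axis and vertical below 0.08 rad) and (horizontal distance between flange_up_center and flange_inv2_center below 0.008 m and distance between flange_up_center and flange_inv2_center between 0.0335 and 0.039 m and z of flange_up_center in the frame of tray_floor above 0.05 m and contact force between the fingers and flange_up below 0.3 N and linear speed of flange_up below 0.02 m/s and angle between flange_up_center's own z axis and vertical below 0.08 rad) and (horizontal distance between flange_inv1_center and flange_tray_center below 0.008 m and distance between flange_inv1_center and flange_tray_center between 0.0335 and 0.039 m and z of flange_inv1_center in the frame of tray_floor above 0.05 m and contact force between the fingers and flange_inv1 below 0.3 N and linear speed of flange_inv1 below 0.02 m/s and angle between flange_inv1_center's own z axis and vertical below 0.08 rad)))), for 0.2 s.
4. the rocker is pressed to on (value of joint rocker above 0.38 rad), for 0.1 s.
At the end, for the whole second after the job is handed in: Two columns in the tray: an upside-down flange hub to hub on the first; beside it, axes under 58 mm apart, the other upside-down one with the hub-up flange rim to rim on it; column axes within 8 mm, tilt under 0.08 rad, at rest, released; rocker above 0.38 rad ((((x of flange_tray_center in the frame of tray_floor between -0.047 and 0.047 m and y of flange_tray_center in the frame of tray_floor between -0.022 and 0.022 m and z of flange_tray_center in the frame of tray_floor between 0.0155 and 0.0205 m and x of flange_inv1_center in the frame of tray_floor between -0.047 and 0.047 m and y of flange_inv1_center in the frame of tray_floor between -0.022 and 0.022 m and z of flange_inv1_center in the frame of tray_floor between 0.0155 and 0.0205 m and horizontal distance between flange_inv1_center and flange_tray_center below 0.058 m and contact force between the fingers and flange_inv1 below 0.3 N and linear speed of flange_inv1 below 0.02 m/s and angle between each of flange_inv1_center, flange_tray_center's own z axis and vertical below 0.08 rad) and (horizontal distance between flange_up_center and flange_inv1_center below 0.008 m and distance between flange_up_center and flange_inv1_center between 0.0335 and 0.039 m and z of flange_up_center in the frame of tray_floor above 0.05 m and contact force between the fingers and flange_up below 0.3 N and linear speed of flange_up below 0.02 m/s and angle between flange_up_center's own z axis and vertical below 0.08 rad) and (horizontal distance between flange_inv2_center and flange_tray_center below 0.008 m and distance between flange_inv2_center and flange_tray_center between 0.0335 and 0.039 m and z of flange_inv2_center in the frame of tray_floor above 0.05 m and contact force between the fingers and flange_inv2 below 0.3 N and linear speed of flange_inv2 below 0.02 m/s and angle between flange_inv2_center's own z axis and vertical below 0.08 rad)) or ((x of flange_tray_center in the frame of tray_floor between -0.047 and 0.047 m and y of flange_tray_center in the frame of tray_floor between -0.022 and 0.022 m and z of flange_tray_center in the frame of tray_floor between 0.0155 and 0.0205 m and x of flange_inv2_center in the frame of tray_floor between -0.047 and 0.047 m and y of flange_inv2_center in the frame of tray_floor between -0.022 and 0.022 m and z of flange_inv2_center in the frame of tray_floor between 0.0155 and 0.0205 m and horizontal distance between flange_inv2_center and flange_tray_center below 0.058 m and contact force between the fingers and flange_inv2 below 0.3 N and linear speed of flange_inv2 below 0.02 m/s and angle between each of flange_inv2_center, flange_tray_center's own z axis and vertical below 0.08 rad) and (horizontal distance between flange_up_center and flange_inv2_center below 0.008 m and distance between flange_up_center and flange_inv2_center between 0.0335 and 0.039 m and z of flange_up_center in the frame of tray_floor above 0.05 m and contact force between the fingers and flange_up below 0.3 N and linear speed of flange_up below 0.02 m/s and angle between flange_up_center's own z axis and vertical below 0.08 rad) and (horizontal distance between flange_inv1_center and flange_tray_center below 0.008 m and distance between flange_inv1_center and flange_tray_center between 0.0335 and 0.039 m and z of flange_inv1_center in the frame of tray_floor above 0.05 m and contact force between the fingers and flange_inv1 below 0.3 N and linear speed of flange_inv1 below 0.02 m/s and angle between flange_inv1_center's own z axis and vertical below 0.08 rad))) and value of joint rocker above 0.38 rad); the robot touches nothing.
It fails at once if a bystander (microphone, adaptor, gooseneck stub, dome, cleaner bottle or brush) is shifted by more than 25 mm (distance of any of microphone_center, adaptor_center, gooseneck_center, dome_center, cleaner_center, brush_grip from where it was at the start of the episode above 0.025 m).
It also fails if it takes over 72 s, if anything falls off the work surface, if the arm or the gripper's body presses on something with over 40 N, if the wrist force passes 120 N, or if a joint passes its speed limit or range.

ROBOT

A 7-joint arm with a two-finger parallel gripper is mounted at the origin on the work surface. World frame = base frame: x ahead of the robot, y to its left, z up, the work surface at z = 0. Lengths are in m, angles in degrees, forces in N, time in s.
With the tool pointing down it reaches from about 0.4 to 0.9 m from the base axis. Payload 5.6 kg.
Tool frame: the origin (TCP) lies between the finger pads; the fingertips stand 8 mm ahead of it and the grasp point (between the pads) lies 11 mm behind it; z points along the fingers, y is the line along which they close (so a half turn about z gives the same grasp; the last joint's range is limited). The gripper opens to 92 mm and grips with 3 to 60 N. Pads are 20 mm wide; open, the fingers measure 128 mm over their backs; the gripper's body (75 mm by 189 mm) begins 69 mm behind the grasp point.
Start: joints at [-68.239, 26.786, -0.665, 91.828, 0.344, 61.387, -3.226], TCP at [0.267, 0.593, 0.223] pointing down, gripper open.
Joint ranges: [-144.91, 144.91], [-17.63, 115.5], [-89.93, 88.59], [15.96, 139.68], [-74.01, 254.01], [8.47, 105.57], [-167.45, 167.45]. Speed limits (degrees/s): [147.25, 147.25, 180, 180, 180, 180, 180].

INTERFACE

Orientations are given as a 3x3 rotation matrix whose columns are the frame's x, y, z axes.
In Python, from bench import get_obs, read_camera, close_job gives the robot as it stands.
- The arm moves only by the tool apply_moves, never from a script. Its argument "motion" is a list of rows, each a list of 7 numbers: the shift along the tool's x, y, z each as a share of 0.75 m, from -1 to 1, then the turn, a rotation vector about the tool's x, y, z each as a share of 60 degrees, from -1 to 1, then the opening, from -1 (shut) to 1 (fully open). A call has 1 to 5 rows; each row is the pose to reach, as a shift and turn from the pose commanded when the call began, along the tool's axes at that moment; what a row does not reach only later rows make up. A row lasts 1/10 s, in which the tool goes at most 50 mm and 8.59 degrees, less where a joint would pass 70% of its speed; a pose out of reach is approached as far as the arm can. A call with a number of a shift or a turn outside -1 to 1 is refused whole. A call with a gripper value outside its range is refused whole. The fingers move at their own pace and stop on an object; "force" is the grip in N (left out, the last holds). Time passes only in rows, so rows that repeat a pose let the fingers close. It gives the time, the measured TCP pose, the force, the opening and the grip force at its end, in the units of the state.
- get_obs(): the state, without advancing time (a new reading comes with each control period).
- read_camera(name): name is "scene" or "top"; returns a dict with "img" (480x640x3 uint8, blue, green, red), "camera_matrix" (3x3 intrinsics, pixels), "view" (4x4, takes a point from world to camera coordinates). Camera axes: x right, y down, z forward; pixel columns grow to the right and rows downward; lengths in m; the calibration is good to about 2 mm. A picture is of the moment at which its call begins. There is no depth.
- close_job(): hands the job in; it is judged then, once.
The state is a dict: "clock": time; "joint_positions": joint angles; "joint_velocities": joint speeds; "effort": joint torques, N m; "ee_pos": TCP position; "eef_rot": TCP orientation; "ft_force": force on the tool from outside, world axes, zero at the start; "ft_torque": the same for the moment, N m; "gripper_width": finger opening in m; "grip_force": force on a finger pad.
Only numpy, scipy, OpenCV 4.12 (cv2) and the standard library are available. Lean on these libraries where they do the work, as an engineer would, in place of code of your own. Each camera call takes 0.05 s, during which the arm holds its last target. There are 200 camera calls.

## Working session

There is one attempt and no reset: what is moved stays moved. The work goes in short steps, Python scripts to look and compute and a tool call to move; the robot and the scene stay as the last step left them, time stands still between calls to the robot, and variables do not carry over. Pictures are saved under pics/ and viewed, at most 10 in all, crops included, and the job is handed in when it is done.

Besides the shell and the picture viewer there is one more tool, called after "Emit:" in YAML: its name, and indented under it one key for each argument. apply_moves: Moves the arm, as the interface text tells. Shift numbers are shares of 0.75 m and turn numbers shares of 60 degrees, none past 1 either way. Its arguments: {"type":"object","properties":{"motion":{"type":"array"},"force":{"type":"number"}},"required":["motion"]}

```bash
mkdir -p pics; ls; python3 - <<'E'
from bench import *
import cv2,numpy as np
o=get_obs();print({k:np.round(v,3).tolist() for k,v in o.items()})
for n in("scene","top"):
    c=read_camera(n);cv2.imwrite(f"pics/{n}0.png",c["img"]);print(n,np.round(c["camera_matrix"],1).tolist(),np.round(c["view"],4).tolist())
E
```

```text
pics
{'clock': 0.0, 'joint_positions': [-68.239, 26.833, -0.663, 91.882, 0.345, 61.387, -3.224], 'joint_velocities': [-0.017, 0.112, -0.017, -0.036, 0.002, 0.008, -0.003], 'effort': [0.0, -52.057, -0.012, -24.374, -0.057, 0.017, 0.0], 'ee_pos': [0.267, 0.592, 0.222], 'eef_rot': [[-0.912, 0.41, -0.001], [0.41, 0.912, -0.002], [-0.0, -0.002, -1.0]], 'ft_force': [-0.73, -0.205, 0.583], 'ft_torque': [-0.013, -0.001, -0.004], 'grip_force': 0.0, 'gripper_width': 0.092}
scene [[449.5, 0.0, 318.9], [0.0, 449.5, 240.1], [0.0, 0.0, 1.0]] [[0.4963, 0.8679, 0.0179, -0.2988], [0.6921, -0.3831, -0.6117, -0.3455], [-0.5241, 0.316, -0.7909, 1.3343], [0.0, 0.0, 0.0, 1.0]]
top [[578.3, 0.0, 319.5], [0.0, 578.3, 246.5], [0.0, 0.0, 1.0]] [[-0.0098, -0.9999, -0.006, 0.0031], [-0.9849, 0.0107, -0.1729, 0.5568], [0.1729, 0.0042, -0.9849, 1.2949], [0.0, 0.0, 0.0, 1.0]]
```

View pics/top0.png

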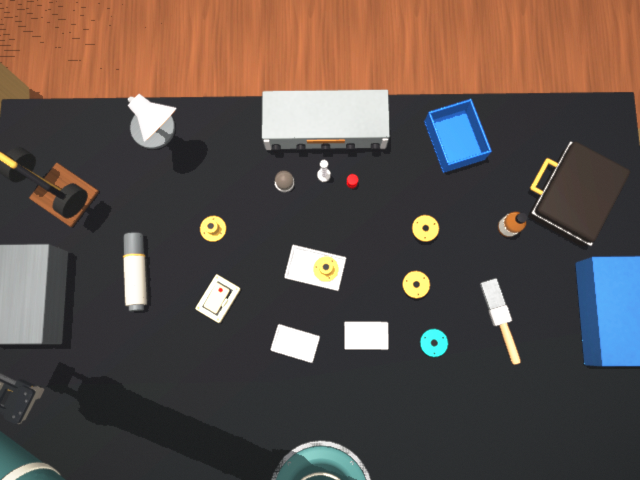

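View pics/scene0.png

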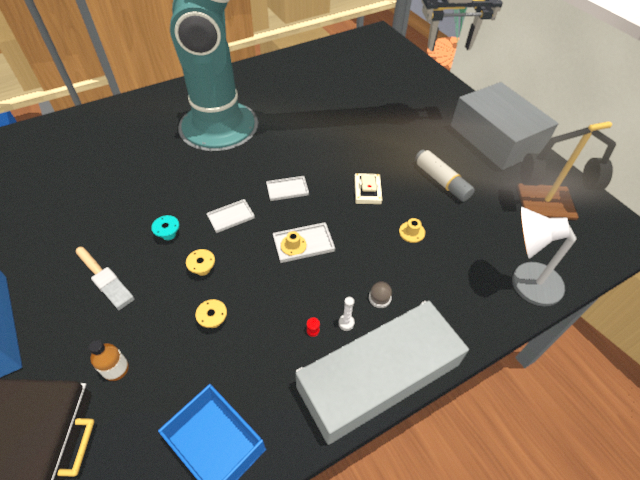

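The top view shows:
- **Trays:** three white ones at (316,268), (295,343) and (367,335). The largest, at (316,268), is the drying tray.
- **Tray flange:** (326,267), with tray +x pointing left in the image.
- **Hub-up flange:** (212,229).
- **Inverted brass flanges:** (425,228) and (416,285). The turquoise one at (434,343) is the look-alike.
- **Rocker:** (219,298), with its red dot at (221,291).

```bash
cat > h.py <<'E'
from bench import *
import cv2,numpy as np
def cam(n):
    c=read_camera(n);return c["img"],np.array(c["camera_matrix"]),np.array(c["view"])
def ray(K,V,uv,z):
    d=V[:3,:3].T@np.linalg.solve(K,[uv[0],uv[1],1.]);o=-V[:3,:3].T@V[:3,3]
    return o+d*(z-o[2])/d[2]
def proj(K,V,p):
    q=K@(V[:3,:3]@np.array(p)+V[:3,3]);return q[:2]/q[2]
def blobs(img,lo,hi,amin=20,amax=9000):
    m=cv2.inRange(cv2.cvtColor(img,cv2.COLOR_BGR2HSV),np.array(lo),np.array(hi))
    n,l,s,c=cv2.connectedComponentsWithStats(m)
    return [(c[i],s[i],np.argwhere(l==i)[:,::-1]) for i in range(1,n) if amin<s[i][4]<amax]
def mv(p,yaw_y,cur=None):
    """shift shares, turn share about tool z; yaw_y = world angle of tool y (deg)"""
    o=get_obs();R=np.array(o["eef_rot"]);d=R.T@(np.array(p)-o["ee_pos"])
    a=np.degrees(np.arctan2(R[1,1],R[0,1]));t=(yaw_y-a+180)%360-180
    print("tcp",np.round(o["ee_pos"],4),"yaw",round(a,2),"shift",np.round(d/.75,4),"turnz",round(-t/60,4),"t",o["clock"])
E
python3 - <<'E'
from h import *
cr=[]
for n in("top","scene"):
    I,K,V=cam(n);print(n)
    for c,s,p in blobs(I,(18,90,60),(38,255,255),60,2000):
        hull=cv2.convexHull(p.astype(np.int32));e=cv2.fitEllipse(hull)
        print("yel",np.round(c,1),s.tolist(),"ell",np.round(e[0],1),np.round(e[1],1),[np.round(ray(K,V,e[0],z)[:2],4).tolist() for z in(.036,.006,.010)])
    for c,s,p in blobs(I,(0,0,150),(180,60,255),800,6000):
        r=cv2.minAreaRect(p.astype(np.int32));b=cv2.boxPoints(r)
        print("white",np.round(c,1),s.tolist(),[np.round(ray(K,V,q,.012)[:2],4).tolist() for q in b])
    for c,s,p in blobs(I,(0,150,100),(8,255,255),3,80)+blobs(I,(172,150,100),(180,255,255),3,80):
        print("red",np.round(c,1),s.tolist(),np.round(ray(K,V,c,.039)[:2],4))
    w=(190,205,250,130) if n=="top" else (140,160,300,190)
    x,y,a,b=w;cr.append(cv2.resize(I[y:y+b,x:x+a],(780,int(b*780/a)),interpolation=cv2.INTER_CUBIC))
cv2.imwrite("pics/crop1.png",cv2.resize(np.vstack(cr),(520,600)))
E
```

```text
top
yel [  7.8 160.6] [0, 152, 18, 17, 159] ell [  7.  160.1] [ 9.1 24.9] [[0.7791, 0.7505], [0.7894, 0.7675], [0.788, 0.7652]]
yel [541.2 175. ] [530, 158, 28, 37, 266] ell [543.5 175.9] [17.9 44. ] [[0.7245, -0.5399], [0.7335, -0.5518], [0.7323, -0.5502]]
yel [425.  227.9] [412, 215, 27, 27, 553] ell [425.  227.8] [26.5 27.1] [[0.6008, -0.2515], [0.607, -0.257], [0.6062, -0.2563]]
yel [212.7 228.6] [200, 216, 26, 26, 516] ell [212.6 228.4] [25.9 26.3] [[0.605, 0.2492], [0.6113, 0.255], [0.6105, 0.2542]]
yel [325.6 268.7] [314, 257, 24, 24, 434] ell [325.6 268.7] [23.9 24.4] [[0.5063, -0.0162], [0.5104, -0.0164], [0.5099, -0.0164]]
yel [415.7 284.2] [402, 271, 28, 28, 576] ell [415.7 284.2] [27.2 27.8] [[0.4679, -0.2246], [0.4711, -0.2295], [0.4707, -0.2288]]
white [149.5 120.7] [128, 94, 48, 53, 1676] [[0.9567, 0.474], [0.9552, 0.3559], [0.8186, 0.3514], [0.82, 0.4675]]
white [ 22.1 292.3] [0, 245, 48, 98, 4423] [[0.3456, 0.7433], [0.5751, 0.7631], [0.5739, 0.6501], [0.3445, 0.6336]]
white [311.2 266.8] [284, 245, 62, 46, 1444] [[0.4895, 0.0831], [0.5704, 0.0638], [0.5374, -0.0655]
[... 2166 characters left out ...]
, [0.5865, -0.2524], [0.5889, -0.2526]]
yel [ 79.  447.7] [57, 418, 38, 59, 653] ell [ 75.3 446.8] [25.6 78.3] [[0.7298, -0.5432], [0.7166, -0.5524], [0.7184, -0.5512]]
white [230.1 215.2] [207, 199, 47, 33, 909] [[0.3239, -0.1605], [0.3229, -0.0516], [0.3946, -0.0625], [0.3934, -0.1673]]
white [544.8 252.6] [517, 207, 59, 97, 2681] [[0.8821, 0.328], [0.6871, 0.5392], [0.7626, 0.6559], [0.9459, 0.4278]]
white [306.9 241. ] [273, 222, 62, 41, 1219] [[0.4585, -0.0466], [0.4908, 0.0903], [0.5761, 0.0574], [0.5434, -0.0721]]
white [111.5 286.8] [91, 267, 42, 41, 832] [[0.3796, -0.4503], [0.3605, -0.4107], [0.4723, -0.3816], [0.4881, -0.4199]]
red [368.5 185.5] [368, 185, 2, 2, 4] [0.4594 0.2249]
```

View pics/crop1.png

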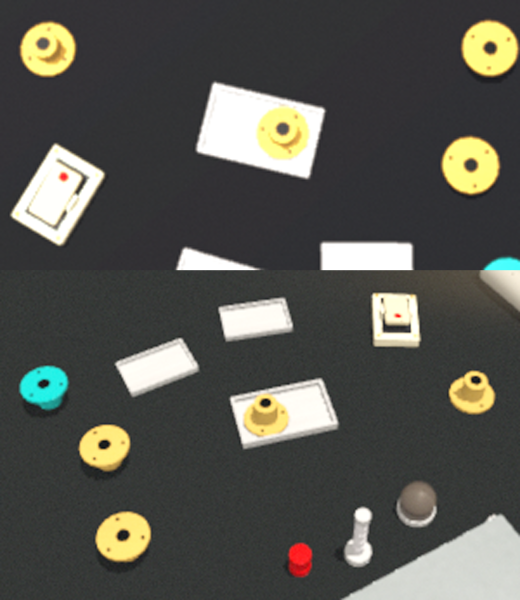

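The picks are confirmed by the crop: largest tray with the hub-up flange in it, two brass inverted flanges, turquoise one left alone. I'll take the nearer inverted flange, at about (0.471,-0.226), first. Tray +x is about 76° in the world, so the tool y goes to -14°.

Emit:
apply_moves:
  motion:
    - [-0.437,-0.378,0,0,0,1,1]
    - [-0.437,-0.378,0,0,0,1,1]
    - [-0.437,-0.378,0,0,0,1,1]
    - [-0.437,-0.378,0,0,0,1,1]
    - [-0.437,-0.378,0,0,0,1,1]

```text
clock: 0.7
ee_pos: [0.3725, 0.3641, 0.2226]
eef_rot: [[-0.382, 0.924, 0.0], [0.924, 0.382, 0.0], [0.0, 0.0, -1.0]]
ft_force: [1.6, 0.2, -0.3]
gripper_width: 0.0923
grip_force: 0.0
```

```bash
python3 -c "
from h import *
mv([.4705,-.226,.12],-14.2)"
```

```text
tcp [0.3725 0.3641 0.2226] yaw 22.45 shift [-0.777  -0.1798  0.1367] turnz 0.6109 t 0.7
```

Emit:
apply_moves:
  motion:
    - [-0.777,-0.18,0,0,0,0.611,1]
    - [-0.777,-0.18,0,0,0,0.611,1]
    - [-0.777,-0.18,0,0,0,0.611,1]
    - [-0.777,-0.18,0,0,0,0.611,1]
    - [-0.777,-0.18,0,0,0,0.611,1]

```text
clock: 1.2
ee_pos: [0.4143, 0.1177, 0.2228]
eef_rot: [[0.243, 0.97, 0.0], [0.97, -0.243, 0.001], [0.001, 0.0, -1.0]]
ft_force: [0.7, 0.0, -0.8]
gripper_width: 0.0923
grip_force: 0.0
```

```bash
python3 -c "
from h import *
mv([.4705,-.226,.12],-14.2)"
```

```text
tcp [0.4143 0.1177 0.2228] yaw -14.08 shift [-0.4264  0.1841  0.1368] turnz 0.002 t 1.2
```

Emit:
apply_moves:
  motion:
    - [-0.426,0.184,0.1,0,0,0,1]
    - [-0.426,0.184,0.1,0,0,0,1]
    - [-0.426,0.184,0.1,0,0,0,1]
    - [-0.426,0.184,0.1,0,0,0,1]
    - [-0.426,0.184,0.1,0,0,0,1]

```text
clock: 1.7
ee_pos: [0.4549, -0.1231, 0.1698]
eef_rot: [[0.239, 0.971, 0.001], [0.971, -0.239, 0.0], [0.001, 0.001, -1.0]]
ft_force: [0.8, 0.7, -0.2]
gripper_width: 0.0918
grip_force: 0.0
```

```bash
python3 -c "
from h import *
mv([.4705,-.226,.12],-14.2)"
```

```text
tcp [ 0.4549 -0.1231  0.1698] yaw -13.83 shift [-0.1283  0.0529  0.0664] turnz 0.0062 t 1.7
```

Emit:
apply_moves:
  motion:
    - [-0.128,0.053,0.066,0,0,0.006,1]
    - [-0.128,0.053,0.066,0,0,0.006,1]
    - [-0.128,0.053,0.066,0,0,0.006,1]
    - [-0.128,0.053,0.066,0,0,0.006,1]
    - [-0.128,0.053,0.066,0,0,0.006,1]

```text
clock: 2.2
ee_pos: [0.4702, -0.2235, 0.1203]
eef_rot: [[0.246, 0.969, -0.001], [0.969, -0.246, 0.001], [0.0, -0.001, -1.0]]
ft_force: [-1.1, 1.7, 0.8]
gripper_width: 0.0919
grip_force: 0.0
```

```bash
python3 -c "
from h import *
mv([.4705,-.226,.025],-14.2)
I,K,V=cam('scene');cv2.imwrite('pics/s2.png',cv2.resize(I[150:350,120:360],(720,600)))"
```

```text
tcp [ 0.4702 -0.2235  0.1203] yaw -14.22 shift [-0.0032  0.0014  0.1271] turnz -0.0004 t 2.2
```

View pics/s2.png

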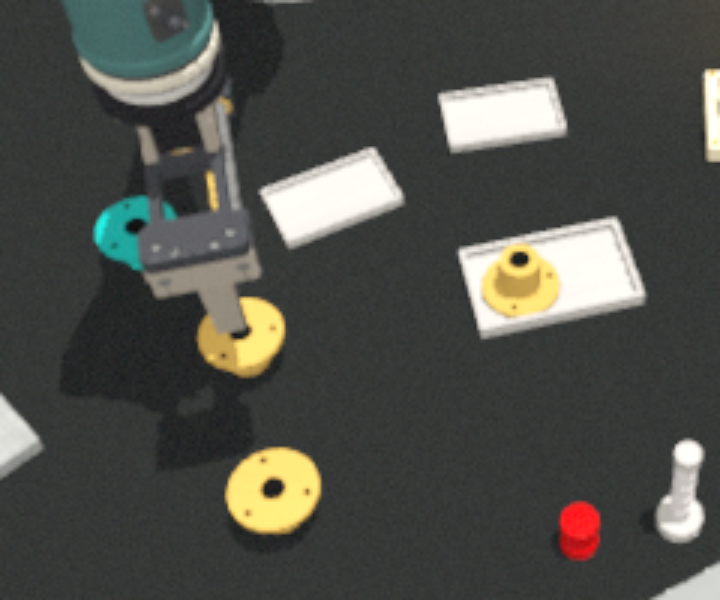

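The gripper hangs right over the nearer brass flange (crop (242,335)), clear of the others. I'll descend and grip.

Emit:
apply_moves:
  motion:
    - [-0.003,0.001,0.127,0,0,0,1]
    - [-0.003,0.001,0.127,0,0,0,1]
    - [-0.003,0.001,0.127,0,0,0,1]
    - [-0.003,0.001,0.127,0,0,0,0.2]
    - [-0.003,0.001,0.127,0,0,0,0.0]
  force: 25

```text
clock: 2.75
ee_pos: [0.4724, -0.2266, 0.0277]
eef_rot: [[0.245, 0.97, 0.004], [0.97, -0.245, -0.001], [0.0, 0.004, -1.0]]
ft_force: [0.6, 0.6, 0.9]
gripper_width: 0.0781
grip_force: 0.0
```

Emit:
apply_moves:
  motion:
    - [0,0,0,0,0,0,0]
    - [0,0,0,0,0,0,0]
    - [0,0,0,0,0,0,0]
    - [0,0,0,0,0,0,0]

```text
clock: 3.15
ee_pos: [0.47, -0.226, 0.0266]
eef_rot: [[0.246, 0.969, -0.0], [0.969, -0.246, 0.002], [0.002, -0.001, -1.0]]
ft_force: [-4.7, 2.4, 10.6]
gripper_width: 0.0599
grip_force: 25.0
```

```bash
python3 -c "
from h import *
mv([.4705,-.226,.025],-14.2)
mv([.5227,.0337,.11],-14.2)"
```

```text
tcp [ 0.47   -0.226   0.0266] yaw -14.22 shift [0.0002 0.0006 0.0021] turnz -0.0003 t 3.15
tcp [ 0.47   -0.226   0.0266] yaw -14.22 shift [ 0.3531 -0.017  -0.1106] turnz -0.0003 t 3.15
```

Emit:
apply_moves:
  motion:
    - [0,0,-0.06,0,0,0,0]
    - [0,0,-0.1,0,0,0,0]
    - [0,0,-0.11,0,0,0,0]
    - [0,0,-0.11,0,0,0,0]
    - [0,0,-0.11,0,0,0,0]

```text
clock: 3.65
ee_pos: [0.4699, -0.2257, 0.1068]
eef_rot: [[0.245, 0.969, -0.001], [0.969, -0.245, 0.001], [0.001, -0.001, -1.0]]
ft_force: [0.1, -0.3, -2.9]
gripper_width: 0.0599
grip_force: 25.0
```

```bash
python3 -c "
from h import *
o=get_obs();print(o['gripper_width'],o['grip_force'],o['ft_force'])
mv([.5227,.0337,.11],-14.2)
I,K,V=cam('scene');J,K2,V2=cam('top')
a=cv2.resize(I[180:300,150:290],(560,480),interpolation=2);b=cv2.resize(J[230:330,365:465],(240,240))
a[:240,320:]=b;cv2.imwrite('pics/s3.png',a)"
```

```text
0.059875026723916334 24.99940037727356 [ 0.13632175 -0.29307895 -2.93503902]
tcp [ 0.4699 -0.2257  0.1068] yaw -14.19 shift [ 0.3526 -0.0166 -0.0041] turnz 0.0001 t 3.65
```

View pics/s3.png

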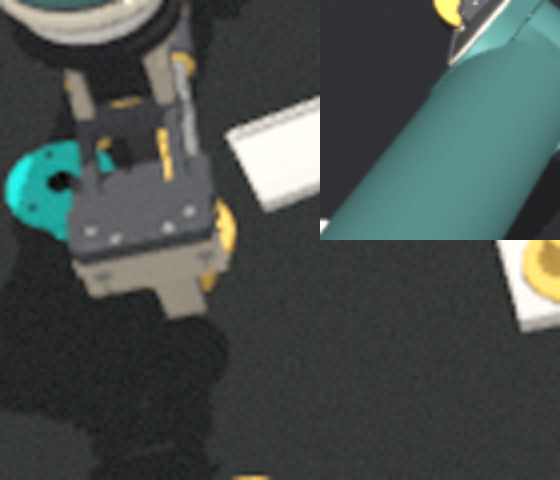

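Held: 2.9 N of load at 25 N grip. Only a sliver of yellow shows, on the gripper's right at crop (225,235). I'll use that edge and the known rim radius to get the flange's offset along the pads.

```bash
cat >> h.py <<'E'
def rimoff(box,zr,n='scene',side=1):
    """offset along tool x of a held rim (r=31) from the outer edge of its yellow in box, rim top zr above TCP"""
    o=get_obs();R=np.array(o["eef_rot"]);t=np.array(o["ee_pos"]);I,K,V=cam(n);x0,y0,x1,y1=box
    m=cv2.inRange(cv2.cvtColor(I,cv2.COLOR_BGR2HSV),np.array((18,90,60)),np.array((38,255,255)))
    out=[]
    for y in range(y0,y1):
        xs=np.flatnonzero(m[y,x0:x1])
        if len(xs):
            p=R.T@(ray(K,V,(x0+xs.max()+.5,y),t[2]+zr)-t)
            if abs(p[1])<.03: out.append((y,x0+xs.max(),round(1e3*p[0]-np.sqrt(31**2-(1e3*p[1])**2),1),round(1e3*p[1])))
    print(out)
E
python3 -c "
from h import *
rimoff((195,220,225,262),.0094)"
```

```text
[(230, np.int64(205), np.float64(0.1), -14), (231, np.int64(206), np.float64(0.4), -11), (232, np.int64(207), np.float64(1.1), -8), (233, np.int64(207), np.float64(0.2), -5), (234, np.int64(207), np.float64(-0.4), -2), (235, np.int64(208), np.float64(1.2), 1), (236, np.int64(208), np.float64(1.0), 4), (237, np.int64(208), np.float64(1.1), 6), (238, np.int64(208), np.float64(1.5), 9), (239, np.int64(208), np.float64(2.1), 11), (240, np.int64(208), np.float64(2.9), 14), (241, np.int64(208), np.float64(4.1), 17), (242, np.int64(208), np.float64(5.6), 19), (243, np.int64(207), np.float64(5.1), 21)]
```

Emit:
apply_moves:
  motion:
    - [0.351,-0.0166,-0.01,0,0,0,0]
    - [0.351,-0.0166,-0.01,0,0,0,0]
    - [0.351,-0.0166,-0.01,0,0,0,0]
    - [0.351,-0.0166,-0.01,0,0,0,0]
    - [0.351,-0.0166,-0.01,0,0,0,0]

```text
clock: 4.3
ee_pos: [0.52, 0.0202, 0.114]
eef_rot: [[0.246, 0.969, -0.001], [0.969, -0.246, -0.001], [-0.001, -0.001, -1.0]]
ft_force: [1.2, -0.7, -3.0]
gripper_width: 0.0599
grip_force: 25.0
```

```bash
python3 -c "
from h import *
mv([.5225,.0327,.065],-14.2)"
```

```text
tcp [0.52   0.0202 0.114 ] yaw -14.24 shift [ 0.0171 -0.0008  0.0653] turnz -0.0007 t 4.3
```

Emit:
apply_moves:
  motion:
    - [0.017,-0.001,0.035,0,0,0,0]
    - [0.017,-0.001,0.035,0,0,0,0]
    - [0.017,-0.001,0.035,0,0,0,0]
    - [0.017,-0.001,0.035,0,0,0,0]

```text
clock: 4.7
ee_pos: [0.5229, 0.0289, 0.0888]
eef_rot: [[0.248, 0.969, 0.0], [0.969, -0.248, -0.001], [-0.001, 0.0, -1.0]]
ft_force: [-0.9, -0.5, -3.2]
gripper_width: 0.0597
grip_force: 25.0
```

```bash
python3 -c "
from h import *
mv([.5225,.0327,.0306],-14.2)
I,K,V=cam('scene');J,K2,V2=cam('top')
for a in((.51,-.017,.040),(.5225,.0327,.095)): print(proj(K,V,a),proj(K2,V2,a))
a=cv2.resize(I[190:290,250:350],(400,400),interpolation=2);b=cv2.resize(J[220:320,260:360],(400,400),interpolation=2)
cv2.imwrite('pics/s4.png',np.hstack([a,b]))"
```

```text
tcp [0.5229 0.0289 0.0888] yaw -14.39 shift [ 0.0049 -0.0018  0.0776] turnz -0.0031 t 4.7
[292.83921722 235.47622823] [325.88650118 266.87163792]
[314.6603331  215.43861128] [303.69227911 258.16217858]
```

View pics/s4.png

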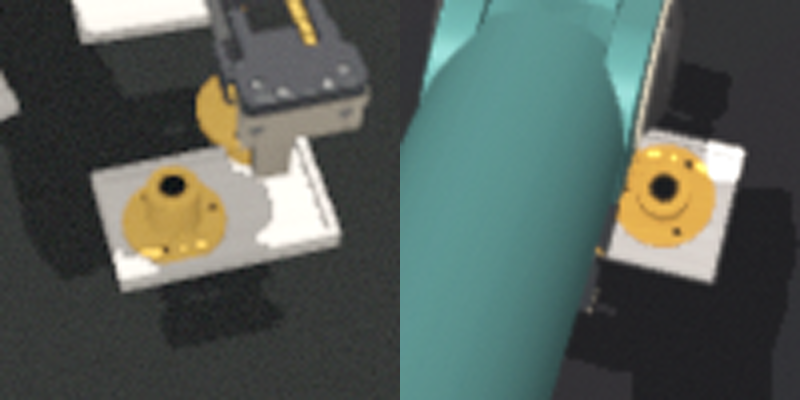

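Left half shows the held flange hovering behind and right of the tray's flange (hub top at crop (172,185)). Right half shows the tray's flange at crop (662,187) with the arm covering the held one. I'll re-read the settled pose and measure the tray flange's hub top again.

```bash
python3 -c "
from h import *
mv([.5225,.0327,.0306],-14.2)
for n in ('scene','top'):
    I,K,V=cam(n);c0=proj(K,V,(.51,-.017,.04)).astype(int)
    p=I[c0[1]-10:c0[1]+12,c0[0]-12:c0[0]+12]
    m=(p.max(2)<60).astype(np.uint8)
    q,l,s,c=cv2.connectedComponentsWithStats(m)
    for i in range(1,q): print(n,s[i][4],c[i]+c0-[12,10],ray(K,V,c[i]+c0-[12,10],.040).round(4))
"
```

```text
tcp [0.5231 0.0291 0.0892] yaw -14.39 shift [ 0.0044 -0.0021  0.0781] turnz -0.0032 t 4.8
scene 86 [288.47674419 226.65116279] [ 0.4819 -0.0137  0.04  ]
scene 21 [292.80952381 235.9047619 ] [ 0.5111 -0.0176  0.04  ]
top 23 [325.47826087 266.39130435] [ 0.5111 -0.0161  0.04  ]
```

Emit:
apply_moves:
  motion:
    - [0.005,-0.001,0.02,0,0,0,0]
    - [0.005,-0.001,0.035,0,0,0,0]
    - [0.005,-0.001,0.05,0,0,0,0]
    - [0.005,-0.001,0.06,0,0,0,0]
    - [0.005,-0.001,0.065,0,0,0,0]

```text
clock: 5.4
ee_pos: [0.5223, 0.0345, 0.0385]
eef_rot: [[0.246, 0.969, -0.002], [0.969, -0.246, -0.001], [-0.001, -0.002, -1.0]]
ft_force: [0.3, -0.2, -2.4]
gripper_width: 0.0596
grip_force: 25.0
```

```bash
python3 -c "
from h import *
print(get_obs()['ft_force'])
mv([.5236,.0325,.0306],-14.2)"
```

```text
[ 0.26948555 -0.1637488  -2.37884188]
tcp [0.5223 0.0345 0.0385] yaw -14.23 shift [-0.0021  0.0023  0.0105] turnz -0.0005 t 5.4
```

Emit:
apply_moves:
  motion:
    - [-0.001,0.001,0.005,0,0,0,0]
    - [-0.001,0.001,0.0095,0,0,0,0]
    - [-0.001,0.001,0.0095,0,0,0,0]
    - [-0.001,0.001,0.0095,0,0,0,0]

```text
clock: 5.8
ee_pos: [0.5237, 0.0338, 0.0328]
eef_rot: [[0.246, 0.969, 0.0], [0.969, -0.246, 0.0], [0.0, 0.0, -1.0]]
ft_force: [-0.9, 0.0, -3.4]
gripper_width: 0.0599
grip_force: 25.0
```

```bash
python3 -c "
from h import *
print(get_obs()['ft_force'])
mv([.5236,.0325,.0306],-14.2)"
```

```text
[-0.8502715   0.01817692 -3.35650419]
tcp [0.5237 0.0338 0.0328] yaw -14.23 shift [-0.0017  0.0003  0.003 ] turnz -0.0004 t 5.8
```

Emit:
apply_moves:
  motion:
    - [-0.001,0,0.003,0,0,0,0]
    - [-0.001,0,0.004,0,0,0,0]
    - [-0.001,0,0.004,0,0,0,0]

```text
clock: 6.1
ee_pos: [0.5239, 0.0332, 0.0307]
eef_rot: [[0.246, 0.969, 0.001], [0.969, -0.246, 0.001], [0.001, 0.001, -1.0]]
ft_force: [-1.9, 0.3, 6.1]
gripper_width: 0.0599
grip_force: 25.0
```

```bash
python3 -c "
from h import *
print(get_obs()['ft_force'])
mv([.5236,.0325,.0306],-14.2)"
```

```text
[-1.90717307  0.29014994  6.1228187 ]
tcp [0.5239 0.0332 0.0307] yaw -14.22 shift [-0.001  -0.0002  0.0001] turnz -0.0004 t 6.1
```

Seated on the floor (6 N up). Release and lift.

Emit:
apply_moves:
  motion:
    - [0,0,0,0,0,0,0.8]
    - [0,0,0,0,0,0,0.8]
    - [0,0,0,0,0,0,0.8]
    - [0,0,-0.05,0,0,0,0.8]
    - [0,0,-0.11,0,0,0,0.8]

```text
clock: 6.6
ee_pos: [0.5218, 0.0327, 0.1116]
eef_rot: [[0.246, 0.969, -0.004], [0.969, -0.246, -0.002], [-0.003, -0.004, -1.0]]
ft_force: [0.9, -0.4, 0.6]
gripper_width: 0.0826
grip_force: 0.0
```

```bash
python3 -c "
from h import *
o=get_obs();print(o['gripper_width'],o['ft_force'])
mv([.611,.2551,.12],-14.2)"
```

```text
0.08261873048591223 [ 0.87723586 -0.3515244   0.56574987]
tcp [0.5218 0.0327 0.1116] yaw -14.23 shift [ 0.3166  0.0423 -0.0123] turnz -0.0006 t 6.6
```

Emit:
apply_moves:
  motion:
    - [0.316,0.042,-0.013,0,0,0,0.8]
    - [0.316,0.042,-0.013,0,0,0,0.8]
    - [0.316,0.042,-0.013,0,0,0,0.8]
    - [0.316,0.042,-0.013,0,0,0,0.8]
    - [0.316,0.042,-0.013,0,0,0,0.8]

```text
clock: 7.1
ee_pos: [0.6125, 0.2588, 0.1219]
eef_rot: [[0.243, 0.97, 0.0], [0.97, -0.243, 0.001], [0.001, 0.0, -1.0]]
ft_force: [0.5, -0.3, 0.8]
gripper_width: 0.0825
grip_force: 0.0
```

```bash
cat >> h.py <<'E'
def hole(w,cams=('scene','top')):
    """dark bore centre near the expected top centre w, cast onto its height"""
    for n in cams:
        I,K,V=cam(n);c0=proj(K,V,w).astype(int)-11
        m=(I[c0[1]:c0[1]+22,c0[0]:c0[0]+22].max(2)<60).astype(np.uint8)
        q,l,s,c=cv2.connectedComponentsWithStats(m)
        for i in range(1,q):
            if 6<s[i][4]<60 : print(n,s[i][4],(c[i]+c0).round(1),ray(K,V,c[i]+c0,w[2]).round(4))
E
python3 -c "
from h import *
print('tray');hole((.511,-.017,.040))
print('inv');hole((.5238,.0335,.040))
print('up');hole((.611,.255,.036))
print('A');hole((.6025,-.2527,.036))
mv([.611,.2551,.12],-14.2)
"
```

```text
tray
scene 15 [292.9 235.8] [ 0.5109 -0.0174  0.04  ]
inv
scene 25 [306.9 221.3] [0.4884 0.0317 0.04  ]
scene 13 [320.6 220.4] [0.5015 0.0613 0.04  ]
scene 17 [314.6 231.7] [0.5245 0.0322 0.04  ]
up
scene 16 [414.  222.9] [0.6123 0.253  0.036 ]
top 22 [212.7 214.4] [0.6389 0.2498 0.036 ]
A
scene 25 [210.6 312.2] [ 0.6018 -0.2534  0.036 ]
top 12 [425.5 227.5] [ 0.6016 -0.2528  0.036 ]
tcp [0.6121 0.2531 0.122 ] yaw -14.37 shift [ 0.0022 -0.0021  0.0027] turnz -0.0028 t 7.5
```

Inv is in place 51 mm from the tray flange's axis. Hub-up flange measured at (0.612,0.2535), and the gripper is right over it. Descend and grip the hub.

Emit:
apply_moves:
  motion:
    - [0.001,0,0.066,0,0,0,0.5]
    - [0.001,0,0.12,0,0,0,0.2]
    - [0.001,0,0.133,0,0,0,0]
    - [0.001,0,0.133,0,0,0,-0.2]
    - [0.001,0,0.133,0,0,0,-0.6]

```text
clock: 8.0
ee_pos: [0.6138, 0.2555, 0.024]
eef_rot: [[0.247, 0.969, 0.003], [0.969, -0.247, 0.001], [0.001, 0.002, -1.0]]
ft_force: [-0.0, 0.4, -0.1]
gripper_width: 0.0447
grip_force: 0.0
```

Emit:
apply_moves:
  motion:
    - [0,0,0,0,0,0,-0.6]
    - [0,0,0,0,0,0,-0.6]
    - [0,0,0,0,0,0,-0.6]
    - [0,0,0,0,0,0,-0.6]
    - [0,0,0,0,0,0,-0.6]

```text
clock: 8.5
ee_pos: [0.6128, 0.2565, 0.0243]
eef_rot: [[0.245, 0.969, 0.001], [0.969, -0.245, 0.002], [0.002, 0.001, -1.0]]
ft_force: [-3.1, -0.0, 5.8]
gripper_width: 0.0305
grip_force: 25.0
```

```bash
python3 -c "
from h import *
o=get_obs();print(o['gripper_width'],o['grip_force'],o['ft_force'])
mv([.5245,.0335,.12],-14.2)"
```

```text
0.030477570288085135 25.001469254493713 [-3.08737412e+00 -3.68778161e-03  5.81612826e+00]
tcp [0.6128 0.2565 0.0243] yaw -14.21 shift [-0.3169 -0.0411 -0.1282] turnz -0.0001 t 8.5
```

Emit:
apply_moves:
  motion:
    - [0,0,-0.06,0,0,0,-0.6]
    - [0,0,-0.12,0,0,0,-0.6]
    - [-0.05,-0.007,-0.128,0,0,0,-0.6]
    - [-0.11,-0.014,-0.128,0,0,0,-0.6]
    - [-0.175,-0.021,-0.128,0,0,0,-0.6]

```text
clock: 9.0
ee_pos: [0.5643, 0.1322, 0.1191]
eef_rot: [[0.243, 0.97, 0.002], [0.97, -0.243, 0.001], [0.001, 0.001, -1.0]]
ft_force: [0.9, -1.1, -2.8]
gripper_width: 0.0306
grip_force: 25.0
```

```bash
python3 -c "
from h import *
o=get_obs();print(o['gripper_width'],o['grip_force'],o['ft_force'])
mv([.5245,.0335,.12],-14.2)"
```

```text
0.03060743797411844 24.998939037322998 [ 0.94970741 -1.07333848 -2.82074035]
tcp [0.5643 0.1322 0.1191] yaw -14.09 shift [-0.1405 -0.0194 -0.0014] turnz 0.0019 t 9.0
```

Emit:
apply_moves:
  motion:
    - [-0.06,-0.01,0.02,0,0,0,-0.6]
    - [-0.12,-0.0195,0.028,0,0,0,-0.6]
    - [-0.141,-0.0195,0.028,0,0,0,-0.6]
    - [-0.141,-0.0195,0.028,0,0,0,-0.6]
    - [-0.141,-0.0195,0.028,0,0,0,-0.6]

```text
clock: 9.5
ee_pos: [0.5255, 0.0344, 0.0978]
eef_rot: [[0.245, 0.969, 0.002], [0.969, -0.245, 0.001], [0.002, 0.001, -1.0]]
ft_force: [-0.2, 1.1, -4.4]
gripper_width: 0.0304
grip_force: 25.0
```

```bash
python3 -c "
from h import *
o=get_obs();t=o['ee_pos'];R=np.array(o['eef_rot'])
mv([.5245,.0335,.0643],-14.2)
I,K,V=cam('scene');c=proj(K,V,t-[0,0,.0183]).astype(int);print(c)
rimoff((c[0],c[1]-12,c[0]+30,c[1]+14),-.0183)
cv2.imwrite('pics/s5.png',cv2.resize(I[c[1]-50:c[1]+50,c[0]-60:c[0]+60],(720,600),interpolation=2))"
```

```text
tcp [0.5255 0.0344 0.0978] yaw -14.21 shift [-0.0016 -0.0011  0.0447] turnz -0.0002 t 9.5
[315 220]
[(221, np.int64(329), np.float64(-1.4), 9), (222, np.int64(329), np.float64(-1.2), 12), (223, np.int64(329), np.float64(-0.8), 14), (224, np.int64(329), np.float64(0.1), 17), (225, np.int64(329), np.float64(1.4), 20), (226, np.int64(328), np.float64(0.5), 22), (227, np.int64(328), np.float64(2.9), 25), (228, np.int64(327), np.float64(3.4), 27), (229, np.int64(327), np.float64(9.4), 30)]
```

View pics/s5.png

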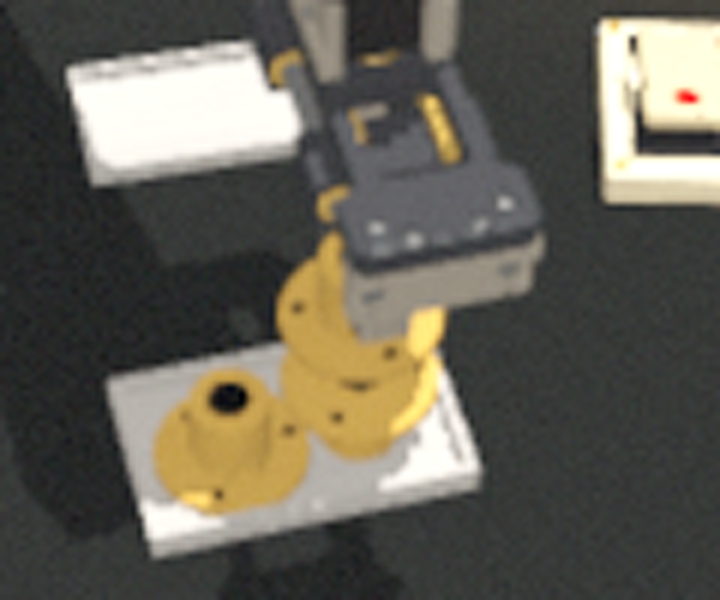

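The held flange sits level over the inverted one (crop (360,320) over (360,390)), offset about 1 mm. Lower it.

Emit:
apply_moves:
  motion:
    - [0,-0.001,0.015,0,0,0,-0.6]
    - [0,-0.001,0.03,0,0,0,-0.6]
    - [0,-0.001,0.04,0,0,0,-0.6]
    - [0,-0.001,0.04,0,0,0,-0.6]
    - [0,-0.001,0.04,0,0,0,-0.6]

```text
clock: 10.1
ee_pos: [0.5238, 0.0336, 0.0667]
eef_rot: [[0.246, 0.969, -0.001], [0.969, -0.246, -0.0], [-0.001, -0.001, -1.0]]
ft_force: [0.4, -0.1, -3.5]
gripper_width: 0.0306
grip_force: 25.0
```

```bash
python3 -c "
from h import *
print(get_obs()['ft_force'])
mv([.5245,.0342,.0643],-14.2)"
```

```text
[ 0.4359065  -0.07772777 -3.50423975]
tcp [0.5238 0.0336 0.0667] yaw -14.23 shift [0.0011 0.0008 0.0032] turnz -0.0005 t 10.1
```

Emit:
apply_moves:
  motion:
    - [0.001,0.001,0.002,0,0,0,-0.6]
    - [0.001,0.001,0.0035,0,0,0,-0.6]
    - [0.001,0.001,0.0035,0,0,0,-0.6]

```text
clock: 10.4
ee_pos: [0.5249, 0.0343, 0.0646]
eef_rot: [[0.246, 0.969, 0.0], [0.969, -0.246, 0.0], [0.0, 0.0, -1.0]]
ft_force: [0.6, 0.3, -3.6]
gripper_width: 0.0302
grip_force: 25.0
```

```bash
python3 -c "
from h import *
print(get_obs()['ft_force'])
mv([.5245,.0342,.0643],-14.2)"
```

```text
[ 0.60537195  0.31952277 -3.64605839]
tcp [0.5249 0.0343 0.0646] yaw -14.22 shift [-0.0003 -0.0005  0.0005] turnz -0.0003 t 10.4
```

Emit:
apply_moves:
  motion:
    - [0,0,0.001,0,0,0,-0.6]
    - [0,0,0.002,0,0,0,-0.6]
    - [0,0,0.002,0,0,0,-0.6]

```text
clock: 10.7
ee_pos: [0.5251, 0.0343, 0.0642]
eef_rot: [[0.246, 0.969, 0.0], [0.969, -0.246, 0.001], [0.001, 0.0, -1.0]]
ft_force: [-2.7, 0.2, 8.8]
gripper_width: 0.0306
grip_force: 25.0
```

```bash
python3 -c "
from h import *
print(get_obs()['ft_force'])
mv([.5245,.0342,.0643],-14.2)"
```

```text
[-2.66435917  0.2174176   8.78527562]
tcp [0.5251 0.0343 0.0642] yaw -14.23 shift [-0.0003 -0.0008 -0.0001] turnz -0.0005 t 10.7
```

Contact. I'll open moderately and lift.

Emit:
apply_moves:
  motion:
    - [0,0,-0.001,0,0,0,-0.1]
    - [0,0,-0.001,0,0,0,0.2]
    - [0,0,-0.001,0,0,0,0.5]
    - [0,0,-0.03,0,0,0,0.8]
    - [0,0,-0.09,0,0,0,0.8]

```text
clock: 11.2
ee_pos: [0.5225, 0.034, 0.1287]
eef_rot: [[0.246, 0.969, -0.006], [0.969, -0.246, -0.002], [-0.004, -0.006, -1.0]]
ft_force: [1.9, 0.8, 0.2]
gripper_width: 0.0687
grip_force: 0.0
```

Emit:
apply_moves:
  motion:
    - [-0.06,0,-0.03,0,0,0,0.8]
    - [-0.12,0,-0.03,0,0,0,0.8]
    - [-0.18,0,-0.03,0,0,0,0.8]
    - [-0.24,0,-0.03,0,0,0,0.8]
    - [-0.3,0,-0.03,0,0,0,0.8]

```text
clock: 11.7
ee_pos: [0.4691, -0.1853, 0.1533]
eef_rot: [[0.245, 0.969, 0.001], [0.969, -0.245, 0.0], [0.0, 0.001, -1.0]]
ft_force: [1.4, 0.2, 0.9]
gripper_width: 0.0826
grip_force: 0.0
```

```bash
python3 -c "
from h import *
print('tray');hole((.511,-.017,.040))
print('up');hole((.5245,.0335,.076))
mv([.6020,-.2532,.12],-14.2)
I,K,V=cam('scene');J,K2,V2=cam('top')
a=cv2.resize(I[180:280,250:350],(400,400),interpolation=2);b=cv2.resize(J[220:320,260:360],(400,400),interpolation=2)
cv2.imwrite('pics/s6.png',np.hstack([a,b]))"
```

```text
tray
scene 15 [292.9 235.8] [ 0.5109 -0.0174  0.04  ]
up
scene 16 [314.7 221.8] [0.5248 0.0317 0.076 ]
tcp [ 0.4692 -0.1848  0.1531] yaw -14.39 shift [-0.0444  0.1941  0.0441] turnz -0.0032 t 11.9
```

View pics/s6.png

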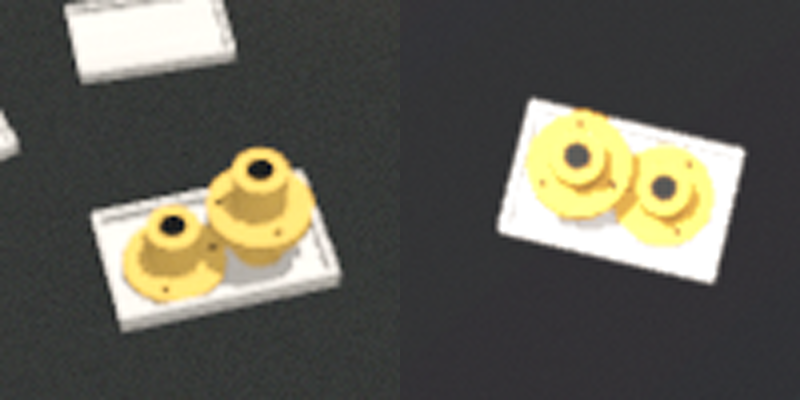

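Both views show the hub-up flange square on the inverted one (its bore agrees within 1 mm), leaving the tray flange free. Next, the far inverted flange.

Emit:
apply_moves:
  motion:
    - [-0.044,0.194,0.044,0,0,0,0.9]
    - [-0.044,0.194,0.044,0,0,0,0.9]
    - [-0.044,0.194,0.044,0,0,0,0.9]
    - [-0.044,0.194,0.044,0,0,0,0.9]
    - [-0.044,0.194,0.044,0,0,0,0.9]

```text
clock: 12.5
ee_pos: [0.6029, -0.25, 0.1183]
eef_rot: [[0.243, 0.97, -0.003], [0.97, -0.243, 0.0], [-0.0, -0.003, -1.0]]
ft_force: [-0.8, 0.9, 0.7]
gripper_width: 0.0872
grip_force: 0.0
```

```bash
python3 -c "
from h import *
I=cam('top')
mv([.6020,-.2532,.025],-14.2)"
```

```text
tcp [ 0.6022 -0.2499  0.1191] yaw -14.11 shift [-0.0044  0.0011  0.1255] turnz 0.0015 t 12.55
```

Emit:
apply_moves:
  motion:
    - [-0.004,0.001,0.06,0,0,0,0.9]
    - [-0.004,0.001,0.11,0,0,0,0.9]
    - [-0.004,0.001,0.1255,0,0,0,0.9]
    - [-0.004,0.001,0.1255,0,0,0,0.4]
    - [-0.004,0.001,0.1255,0,0,0,0]

```text
clock: 13.05
ee_pos: [0.6034, -0.2547, 0.0279]
eef_rot: [[0.245, 0.969, 0.002], [0.969, -0.245, -0.001], [0.0, 0.002, -1.0]]
ft_force: [0.2, -0.5, 0.1]
gripper_width: 0.0731
grip_force: 0.0
```

Emit:
apply_moves:
  motion:
    - [0,0,0,0,0,0,0]
    - [0,0,0,0,0,0,0]
    - [0,0,0,0,0,0,0]
    - [0,0,0,0,0,0,0]
    - [0,0,0,0,0,0,0]

```text
clock: 13.55
ee_pos: [0.6025, -0.2548, 0.028]
eef_rot: [[0.246, 0.969, 0.001], [0.969, -0.246, 0.001], [0.001, 0.001, -1.0]]
ft_force: [-4.4, 1.6, 7.8]
gripper_width: 0.0599
grip_force: 25.0
```

```bash
python3 -c "
from h import *
mv([.5109,-.0170,.14],-14.2)"
```

```text
tcp [ 0.6025 -0.2548  0.028 ] yaw -14.23 shift [ 0.2774 -0.1963 -0.1493] turnz -0.0004 t 13.55
```

Emit:
apply_moves:
  motion:
    - [0,0,-0.06,0,0,0,0]
    - [0,0,-0.12,0,0,0,0]
    - [0.04,-0.03,-0.15,0,0,0,0]
    - [0.09,-0.064,-0.15,0,0,0,0]
    - [0.14,-0.1,-0.15,0,0,0,0]

```text
clock: 14.05
ee_pos: [0.5557, -0.1336, 0.1399]
eef_rot: [[0.247, 0.969, 0.003], [0.969, -0.247, 0.0], [0.001, 0.003, -1.0]]
ft_force: [1.1, 1.3, -3.2]
gripper_width: 0.0599
grip_force: 25.0
```

```bash
python3 -c "
from h import *
print(get_obs()['ft_force'])
mv([.5109,-.0170,.115],-14.2)"
```

```text
[ 1.07432057  1.27264267 -3.15500536]
tcp [ 0.5557 -0.1336  0.1399] yaw -14.3 shift [ 0.1358 -0.0964  0.0331] turnz -0.0017 t 14.05
```

Emit:
apply_moves:
  motion:
    - [0.05,-0.035,0,0,0,0,0]
    - [0.1,-0.07,0.01,0,0,0,0]
    - [0.136,-0.096,0.025,0,0,0,0]
    - [0.136,-0.096,0.033,0,0,0,0]
    - [0.136,-0.096,0.033,0,0,0,0]

```text
clock: 14.55
ee_pos: [0.5106, -0.0172, 0.1136]
eef_rot: [[0.244, 0.97, -0.0], [0.97, -0.244, 0.0], [0.0, -0.0, -1.0]]
ft_force: [-0.1, 0.6, -2.4]
gripper_width: 0.06
grip_force: 25.0
```

```bash
python3 -c "
from h import *
c=cam('top')
t=get_obs()['ee_pos']
mv([.5109,-.0170,.068],-14.2)
I,K,V=cam('scene');c=proj(K,V,t+[0,0,.008]).astype(int);print(c)
rimoff((c[0],c[1]-14,c[0]+24,c[1]+16),.008)
cv2.imwrite('pics/s7.png',cv2.resize(I[c[1]-50:c[1]+50,c[0]-60:c[0]+60],(720,600),interpolation=2))"
```

```text
tcp [ 0.5113 -0.0185  0.1141] yaw -14.24 shift [ 0.0018 -0.0011  0.0615] turnz -0.0007 t 14.6
[291 212]
[(218, np.int64(314), np.float64(29.7), 27)]
```

View pics/s7.png

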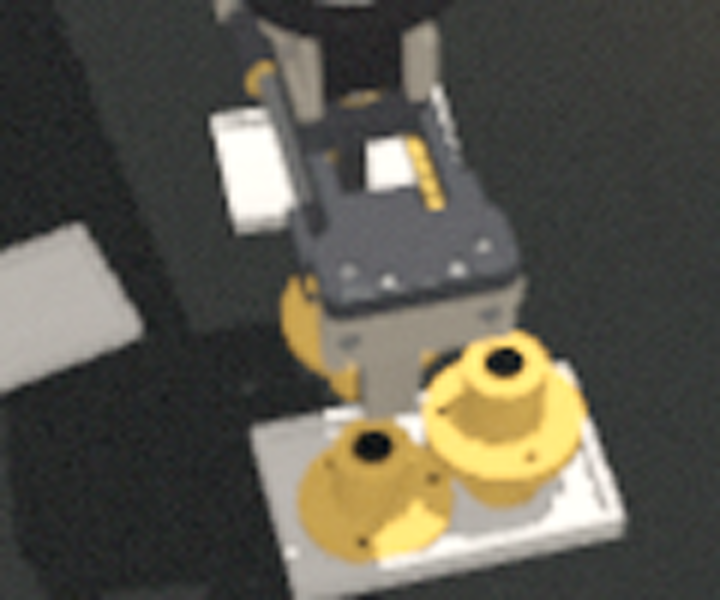

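Held flange hovers behind the tray flange. Its left edge shows at crop (283,310) (pixel about (278,214)), so I'll use that side to get the offset.

```bash
python3 -c "
from h import *
I,K,V=cam('scene');o=get_obs();t=np.array(o['ee_pos']);R=np.array(o['eef_rot'])
m=cv2.inRange(cv2.cvtColor(I,cv2.COLOR_BGR2HSV),np.array((15,90,60)),np.array((38,255,255)))
for y in range(204,228):
    xs=np.flatnonzero(m[y,268:295])
    if len(xs):
        p=1e3*(R.T@(ray(K,V,(268+xs.min()-.5,y),t[2]+.008)-t));
        if abs(p[1])<28: print(y,268+xs.min(),round(p[1]),round(p[0]+np.sqrt(31**2-p[1]**2),1))
mv([.5109,-.0170,.068],-14.2)
"
```

```text
208 279 -20 0.6
209 278 -17 -0.3
210 278 -15 0.8
211 278 -12 1.5
212 277 -10 -0.4
213 277 -7 -0.2
214 277 -4 -0.3
215 277 -1 -0.6
216 277 1 -1.2
217 277 4 -2.1
218 278 7 -1.2
219 278 10 -2.6
220 278 13 -4.3
221 279 16 -4.6
222 280 19 -5.4
223 281 23 -6.9
224 283 26 -8.2
tcp [ 0.5117 -0.0195  0.1143] yaw -14.36 shift [ 0.003  -0.0019  0.0617] turnz -0.0027 t 14.75
```

Emit:
apply_moves:
  motion:
    - [0.003,-0.001,0.015,0,0,0,0]
    - [0.003,-0.001,0.035,0,0,0,0]
    - [0.003,-0.001,0.05,0,0,0,0]
    - [0.003,-0.001,0.056,0,0,0,0]
    - [0.003,-0.001,0.056,0,0,0,0]

```text
clock: 15.25
ee_pos: [0.5098, -0.0159, 0.0704]
eef_rot: [[0.246, 0.969, -0.002], [0.969, -0.246, -0.001], [-0.001, -0.002, -1.0]]
ft_force: [-0.4, 0.2, -3.0]
gripper_width: 0.0603
grip_force: 25.0
```

```bash
python3 -c "
from h import *
print(get_obs()['ft_force'])
c=cam('top')
mv([.5110,-.0168,.068],-14.2)"
```

```text
[-0.38731516  0.23048366 -3.04558641]
tcp [ 0.5104 -0.0159  0.0711] yaw -14.25 shift [-0.001   0.0011  0.0041] turnz -0.0008 t 15.3
```

Emit:
apply_moves:
  motion:
    - [-0.001,0.001,0.002,0,0,0,0]
    - [-0.001,0.001,0.004,0,0,0,0]
    - [-0.001,0.001,0.005,0,0,0,0]
    - [-0.001,0.001,0.005,0,0,0,0]

```text
clock: 15.7
ee_pos: [0.5113, -0.0163, 0.0681]
eef_rot: [[0.246, 0.969, 0.0], [0.969, -0.246, 0.0], [0.0, 0.0, -1.0]]
ft_force: [-0.7, -0.8, -2.6]
gripper_width: 0.0598
grip_force: 25.0
```

```bash
python3 -c "
from h import *
print(get_obs()['ft_force'])
mv([.5110,-.0168,.068],-14.2)"
```

```text
[-0.6681914  -0.80394649 -2.61096702]
tcp [ 0.5113 -0.0163  0.0681] yaw -14.22 shift [-0.0007 -0.0003  0.0001] turnz -0.0003 t 15.7
```

Emit:
apply_moves:
  motion:
    - [-0.0005,0,0.001,0,0,0,0]
    - [-0.0005,0,0.0015,0,0,0,0]
    - [-0.0005,0,0.0015,0,0,0,0]

```text
clock: 16.0
ee_pos: [0.5114, -0.0164, 0.0679]
eef_rot: [[0.245, 0.969, 0.0], [0.969, -0.245, 0.002], [0.002, 0.0, -1.0]]
ft_force: [-3.4, 0.4, 8.1]
gripper_width: 0.0598
grip_force: 25.0
```

```bash
python3 -c "
from h import *
print(get_obs()['ft_force'])
mv([.5110,-.0168,.068],-14.2)"
```

```text
[-3.4083957   0.43863382  8.1431651 ]
tcp [ 0.5114 -0.0164  0.0679] yaw -14.21 shift [-0.0007 -0.0004 -0.0001] turnz -0.0001 t 16.0
```

Contact. Release, lift, and head toward the switch side.

Emit:
apply_moves:
  motion:
    - [0,0,-0.001,0,0,0,0.6]
    - [0,0,-0.001,0,0,0,0.6]
    - [0,0,-0.001,0,0,0,0.6]
    - [0,0,-0.04,0,0,0,0.6]
    - [0,0,-0.1,0,0,0,0.6]

```text
clock: 16.5
ee_pos: [0.5092, -0.017, 0.1407]
eef_rot: [[0.246, 0.969, -0.005], [0.969, -0.246, -0.002], [-0.003, -0.005, -1.0]]
ft_force: [0.5, 1.2, 0.2]
gripper_width: 0.0736
grip_force: 0.0
```

Emit:
apply_moves:
  motion:
    - [0,0,-0.06,0,0,0,0.6]
    - [0,0.04,-0.06,0,0,0,0]
    - [0.05,0.08,-0.06,0,0,0,-1]
    - [0.11,0.04,-0.06,0,0,0,-1]
    - [0.175,-0.02,-0.06,0,0,0,-1]

```text
clock: 17.0
ee_pos: [0.5394, 0.097, 0.1862]
eef_rot: [[0.247, 0.969, 0.001], [0.969, -0.247, -0.002], [-0.002, 0.001, -1.0]]
ft_force: [-0.2, 0.9, 0.4]
gripper_width: 0.0437
grip_force: 0.0
```

```bash
python3 -c "
from h import *
print('inv2');hole((.511,-.017,.076))
print('up');hole((.5245,.0335,.076))
for n in('scene','top'):
    I,K,V=cam(n)
    for c,s,p in blobs(I,(0,140,90),(9,255,255),2,80)+blobs(I,(171,140,90),(180,255,255),2,80): print(n,c.round(1),s[4],ray(K,V,c,.039).round(4))
    if n=='scene': a=I
cv2.imwrite('pics/s8.png',cv2.resize(a[140:290,250:450],(800,600),interpolation=2))
mv([.4595,.2265,.1],-14.2)"
```

```text
inv2
scene 20 [293.2 226. ] [ 0.5123 -0.016   0.076 ]
top 19 [324.2 264.2] [ 0.5112 -0.013   0.076 ]
up
scene 22 [314.7 222. ] [0.5251 0.0315 0.076 ]
top 23 [303.8 258.6] [0.5245 0.033  0.076 ]
scene [368.5 185.5] 4 [0.4594 0.2249 0.039 ]
scene [312.9 334.6] 19 [ 0.7475 -0.0976  0.039 ]
scene [316.2 323.8] 6 [ 0.7303 -0.0804  0.039 ]
top [600.  32.] 3 [ 1.094  -0.7077  0.039 ]
top [587.  34.] 3 [ 1.0891 -0.6749  0.039 ]
top [53. 41.] 3 [1.0878 0.6593 0.039 ]
top [618.  42.] 3 [ 1.0665 -0.7498  0.039 ]
top [349.  186.7] 3 [ 0.7023 -0.0743  0.039 ]
top [348.5 175.5] 4 [ 0.73   -0.0736  0.039 ]
top [346.7 178.7] 3 [ 0.7222 -0.0691  0.039 ]
top [353.5 180.1] 11 [ 0.7184 -0.0853  0.039 ]
top [346.8 181.7] 6 [ 0.7147 -0.0694  0.039 ]
top [352.2 185.5] 31 [ 0.7051 -0.082   0.039 ]
tcp [0.5388 0.0949 0.187 ] yaw -14.3 shift [ 0.1439 -0.1459  0.1159] turnz -0.0017 t 17.3
```

View pics/s8.png

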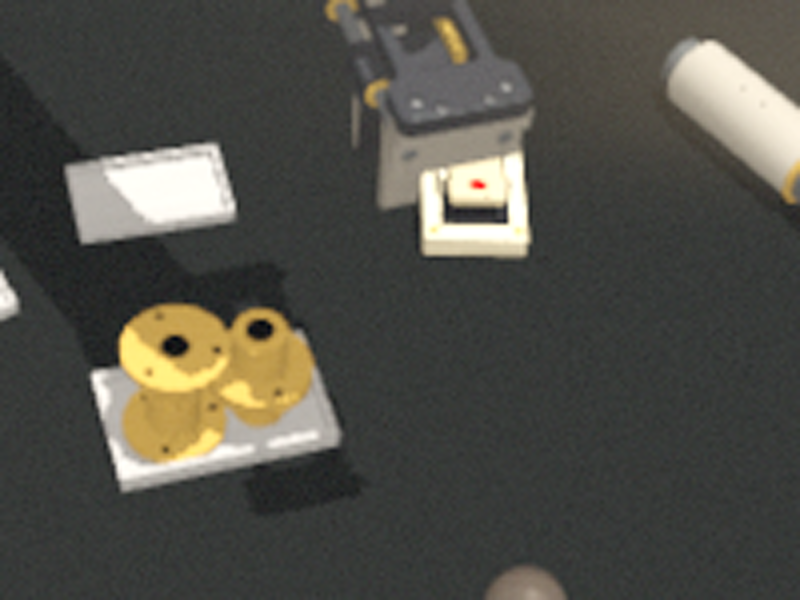

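Both columns stand properly: top bore about 2 mm from the tray flange's axis, and both upper bores match. Red dot is at (0.4595,0.2265). Next I turn the tool so its narrow side lies along the rocker, and press just outside the dot.

Emit:
apply_moves:
  motion:
    - [0.145,-0.146,0.05,0,0,-1,-1]
    - [0.145,-0.146,0.05,0,0,-1,-1]
    - [0.145,-0.146,0.05,0,0,-1,-1]
    - [0.145,-0.146,0.05,0,0,-1,-1]
    - [0.145,-0.146,0.05,0,0,-1,-1]

```text
clock: 17.8
ee_pos: [0.4583, 0.2291, 0.1488]
eef_rot: [[-0.488, 0.873, -0.001], [0.873, 0.488, -0.0], [0.0, -0.001, -1.0]]
ft_force: [1.3, 0.1, -1.0]
gripper_width: 0.0003
grip_force: 0.0
```

```bash
python3 -c "
from h import *
mv([.461,.2257,.08],60)"
```

```text
tcp [0.4583 0.2291 0.1488] yaw 29.19 shift [-0.0057  0.001   0.0918] turnz -0.5135 t 17.8
```

Emit:
apply_moves:
  motion:
    - [-0.005,0.001,0.05,0,0,-0.513,-1]
    - [-0.005,0.001,0.09,0,0,-0.513,-1]
    - [-0.005,0.001,0.09,0,0,-0.513,-1]
    - [-0.005,0.001,0.09,0,0,-0.513,-1]
    - [-0.005,0.001,0.09,0,0,-0.513,-1]

```text
clock: 18.3
ee_pos: [0.4626, 0.2236, 0.0817]
eef_rot: [[-0.86, 0.51, 0.0], [0.51, 0.86, -0.0], [-0.0, -0.0, -1.0]]
ft_force: [-0.3, 1.3, 0.2]
gripper_width: 0.0006
grip_force: 0.0
```

```bash
python3 -c "
from h import *
c=cam('top')
mv([.461,.2257,.038],60)"
```

```text
tcp [0.4625 0.2239 0.0818] yaw 59.22 shift [0.003  0.0011 0.0585] turnz -0.0129 t 18.35
```

Emit:
apply_moves:
  motion:
    - [0.002,0.001,0.03,0,0,0,-1]
    - [0.002,0.001,0.04,0,0,0,-1]
    - [0.002,0.001,0.048,0,0,0,-1]
    - [0.002,0.001,0.054,0,0,0,-1]
    - [0.002,0.001,0.058,0,0,0,-1]

```text
clock: 18.85
ee_pos: [0.462, 0.2258, 0.0389]
eef_rot: [[-0.861, 0.509, 0.002], [0.509, 0.861, -0.001], [-0.002, 0.001, -1.0]]
ft_force: [1.0, -5.8, 11.5]
gripper_width: 0.001
grip_force: 6.2
```

```bash
python3 -c "
from h import *
print(get_obs()['ft_force'])
mv([.461,.2257,.036],60)"
```

```text
[ 1.03644753 -5.81265882 11.45762249]
tcp [0.462  0.2258 0.0389] yaw 59.43 shift [ 0.0011 -0.0008  0.0039] turnz -0.0095 t 18.85
```

Emit:
apply_moves:
  motion:
    - [0,0,0.002,0,0,0,-1]
    - [0,0,0.003,0,0,0,-1]
    - [0,0,0.003,0,0,0,-1]
    - [0,0,0.003,0,0,0,-1]

```text
clock: 19.25
ee_pos: [0.4622, 0.2258, 0.0385]
eef_rot: [[-0.861, 0.509, 0.002], [0.509, 0.861, 0.0], [-0.002, 0.001, -1.0]]
ft_force: [-2.4, -6.8, 22.0]
gripper_width: 0.0007
grip_force: 10.7
```

```bash
python3 -c "
from h import *
print(get_obs()['ft_force'])
mv([.461,.2257,.036],60)"
```

```text
[-2.41326482 -6.83877746 21.98876998]
tcp [0.4622 0.2258 0.0385] yaw 59.42 shift [ 0.0013 -0.0009  0.0033] turnz -0.0097 t 19.25
```

Force doubled with no travel: at the stop, tips at about 30 mm. Lift clear and check the dot's height across the two views.

Emit:
apply_moves:
  motion:
    - [0,0,-0.03,0,0,0,-1]
    - [0,0,-0.09,0,0,0,-1]
    - [0,0,-0.15,0,0,0,-1]
    - [0,0,-0.2,0,0,0,-1]
    - [0,0,-0.24,0,0,0,-1]

```text
clock: 19.75
ee_pos: [0.4609, 0.2274, 0.2189]
eef_rot: [[-0.862, 0.508, 0.002], [0.508, 0.862, 0.002], [-0.001, 0.003, -1.0]]
ft_force: [0.1, 0.6, -0.1]
gripper_width: 0.0003
grip_force: 0.0
```

Emit:
apply_moves:
  motion:
    - [0.05,0.05,0,0,0,0,-1]
    - [0.1,0.09,0,0,0,0,-1]
    - [0.1,0.15,0,0,0,0,-1]
    - [0.1,0.2,0,0,0,0,-1]
    - [0.1,0.25,0,0,0,0,-1]

```text
clock: 20.25
ee_pos: [0.4909, 0.4286, 0.2164]
eef_rot: [[-0.862, 0.506, 0.0], [0.506, 0.862, 0.001], [0.0, 0.001, -1.0]]
ft_force: [0.3, 0.5, 1.3]
gripper_width: 0.0005
grip_force: 0.0
```

```bash
cat > chk.py <<'E'
from h import *
def tri(uv,Ks,Vs):
    P=[K@V[:3] for K,V in zip(Ks,Vs)];X=cv2.triangulatePoints(P[0],P[1],np.array(uv[0]),np.array(uv[1]))[:,0];return X[:3]/X[3]
uv=[];Ks=[];Vs=[]
for n in('scene','top'):
    I,K,V=cam(n);c0=proj(K,V,(.4595,.2265,.034)).astype(int)-12
    h=cv2.cvtColor(I[c0[1]:c0[1]+24,c0[0]:c0[0]+24],cv2.COLOR_BGR2HSV);m=((h[...,0]<9)|(h[...,0]>171))&(h[...,1]>110)&(h[...,2]>80)
    w=np.argwhere(m)[:,::-1];print(n,len(w));uv.append(w.mean(0)+c0);Ks.append(K);Vs.append(V)
print('before',tri([(368.5,185.5),(220.1,289.7)],Ks,Vs).round(4),'now',np.round(uv,1).tolist(),tri(uv,Ks,Vs).round(4))
hole((.511,-.017,.076));hole((.5245,.0335,.076));mv([.4,.3,.2],60)
E
python3 chk.py
```

```text
scene 10
top 12
before [0.4591 0.2274 0.0379] now [[368.8, 189.0], [221.3, 289.2]] [0.4614 0.2269 0.0275]
scene 35 [284.3 215.7] [ 0.4757 -0.0197  0.076 ]
scene 14 [298.9 214.5] [0.4885 0.0109 0.076 ]
scene 16 [293.5 225.8] [ 0.5119 -0.0152  0.076 ]
scene 16 [314.7 221.8] [0.5248 0.0317 0.076 ]
tcp [0.4906 0.4253 0.216 ] yaw 59.47 shift [ 0.0192 -0.2053  0.0216] turnz -0.0089 t 20.55
```

The dot dropped 10.4 mm (full travel), both columns are unchanged and the arm is clear. Handing in.

```bash
python3 -c "
from bench import *
print(close_job())"
```

```text
the job is handed in; nothing more can be done
None
```

I handed the job in with both flange columns packed in the tray, their axes about 51 mm apart and each upper flange within about 2.5 mm of the one below; the rocker's dotted end is down its full 10 mm, the arm is clear, no bystander was knowingly touched, and it took about 20.6 s of the 72 s (no verdict came back).

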